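# Let the sloping drawing board down on its ratchet

## Task

The sloping drawing board is propped up on its ratchet. Press the red end of the rocker lever beside it so that the pawl snaps clear of the teeth, then push the board down with the fingertips, without slamming it, until it lies flat on its base, and press the black end of the lever so that the pawl is back in the teeth. Do not pull the board up, and leave the gourd, jar, can and brush pot standing where they are.

Things in the scene. Friction and masses are not known exactly. Their poses are not given: they have to be found in the camera images.
- slope: Fixed plywood base: plate 300 x 385 x 12 mm on the desk with two cheeks 93 mm high that carry the board. Origin: on the desk, under the middle of the board's width; z up, x towards the board's far edge. The board's hinge line runs along the base's y, 120 mm from the origin towards -x (robot side), 95 mm up. The side deck with the rocker lever is on the +y side.
- board (a joint): Tilt (rad): 0 = flat on the base, more = far (+x) edge higher; starts 0.30 to 0.60, stop 0.72. Board 283 mm deep, 262 wide, 14 thick, a 10 mm ledge at its near edge. Teeth 0.142 rad apart. With the pawl in the teeth it cannot sink past the next tooth, however hard pushed. With the pawl free, its stiff hinge still holds it where left; about 2 to 7 N near the far edge pushes it down.
- board_push (a point): Point on the board's top face, mid width, 215 mm from the hinge line (60 mm short of the far edge), a good place to push. It is 110 mm above the desk when the board is flat. At the steepest start the far edge is 265 mm above the desk.
- pawl (a joint): Turn (rad) of pawl, shaft and rocker lever about a level shaft parallel to the hinge: 0 to 0.12 = in the teeth (0 = fully), above 0.2 = clear, 0.45 = thrown off, at its stop. An over-centre spring (centre 0.20) snaps it to the nearer side, where it stays by itself. Pressing the red end down turns it towards 0.45, the black end towards 0: 4 to 10 N, about 15 mm of travel.
- red_pad (a point): Centre of the top of the red pad (34 x 20 mm) on the far (+x) end of the steel rocker lever (94 x 18 mm, along the base's x, 75 mm outside the board's left, +y, edge). About 66 mm above the desk with the pawl in, 51 thrown off; the deck below is 12 mm high. Press from above; keep the gripper's body within 65 mm of the lever on the board's side.
- black_pad (a point): Centre of the top of the black pad (34 x 20 mm) on the near (-x) end of the same lever, 68 mm from the red pad; about 51 mm above the desk with the pawl in, 66 thrown off.
- gourd: Loose dried bottle gourd, 86 mm wide, 165 mm tall with its stalk, standing right (-y) of the board; it, the can and the brush pot swap places at random. Origin: centre of its underside. Leave alone.
- spray_can: Loose blue and white spray can, 54 mm wide, 165 mm tall, standing right of the board. Origin: centre of its underside. Leave alone.
- varnish_jar: Loose amber glass jar with a black lid, 64 mm wide, 85 mm tall, standing left of the rocker lever. Origin: centre of its underside. Leave alone.
- brush_pot: Loose blue ceramic pot, 72 mm wide, 85 mm tall, with brushes up to 195 mm, standing right of the board. Origin: centre of its underside. Leave alone.

How it is judged:
By the outcome, as a careful person would: the job done as asked, in the order asked, and still so for the second after the job is handed in, with the robot touching nothing.
It also fails if it takes over 58 s, if anything falls off the work surface, if the arm or the gripper's body presses on something with over 40 N, if the wrist force passes 120 N, or if a joint passes its speed limit or range.

## Robot

A 7-joint arm with a two-finger parallel gripper is mounted at the origin on the work surface. World frame = base frame: x ahead of the robot, y to its left, z up, the work surface at z = 0. Lengths are in m, angles in rad, forces in N, time in s.
With the tool pointing down it reaches from about 0.425 to 0.925 m from the base axis. Payload 6.8 kg.
Tool frame: the origin (TCP) lies midway between the tips of the shut fingers; the grasp point (between the pads) lies r.grip_point_offset behind it (r.grip_point_offset is the distance from the TCP to the grasp point, in m); z points along the fingers, y is the line along which they close (so a half turn about z gives the same grasp; the last joint's range is limited). The gripper opens to 85 mm and grips with 20 to 120 N. Pads are 22 mm wide; open, the fingers measure 114 mm over their backs; the gripper's body (76 mm by 85 mm) begins 54 mm behind the grasp point. The pads swing forward as they close: fully open they stand 13 mm farther back than shut.
Start: joints at [-1.294, 0.477, 0.022, 1.555, -0.011, 1.109, -0.083], TCP at [0.253, 0.626, 0.231] pointing down, gripper open.
Joint ranges: [-2.96, 2.96], [-0.34, 2.1], [-1.41, 1.46], [0.24, 2.44], [-1.37, 4.51], [0.17, 1.92], [-2.96, 2.96]. Speed limits (rad/s): [2.39, 2.39, 3.14, 3.14, 3.14, 3.14, 3.14].

## Interface

Orientations are given as a rotation vector (axis times angle).
In Python, from bench import r gives the robot as it stands. The module is installed in compiled form; this text tells all that it offers.
- The arm moves only by the shell command python3 -m crank 'ROWS' [FORCE]. ROWS is JSON, a list of rows, each a list of 5 numbers: the shift along the world's x, y, z in units of 200 mm (1.0 is 200 mm), then the turn about the world's z in units of 45 degrees (1.0 is 45 degrees), then the opening, from -1 (shut) to 1 (fully open). In form: [[dx, dy, dz, turn, jaw], ...]. A call has 1 to 8 rows; each row shifts and turns the commanded pose from where the row before left it; what a row does not reach is not made up. A row lasts 1/12 s, in which the tool goes at most 41.7 mm and 7.16 degrees, less where a joint would pass 70% of its speed; a pose out of reach is approached as far as the arm can. A call with a number of a shift or a turn outside -1 to 1 is refused whole. A call with a gripper value outside its range is refused whole. The fingers move at their own pace and stop on an object; FORCE is the grip in N (left out, the last holds). Time passes only in rows, so rows that do not move let the fingers close. It gives the time, the measured TCP pose, the force, the opening and the grip force at its end, in the units of the state.
- r.get_obs(): the state, without advancing time (a new reading comes with each control period).
- r.grab_frame(name): name is "scene" or "top"; returns the picture (400x640x3 uint8, blue, green, red); there is no depth.
- r.camera_model(name): a dict with "fx", "fy", "cx", "cy" (pixels), "distortion" ([k1, k2, p1, p2, k3] as OpenCV has them; the pictures are not rectified), "R" (3x3) and "t" (3): a world point X has camera coordinates R X + t. Camera axes: x right, y down, z forward; pixel columns grow to the right and rows downward; lengths in m; the calibration is good to about 2 mm. A picture is of the moment at which its call begins. camera_model takes no time and is no camera call.
- r.hand_in(): hands the job in; it is judged then, once.
The state is a dict: "clock": time; "joints": joint angles; "qvel": joint speeds; "tau": joint torques, N m; "tcp_pos": TCP position; "orientation": TCP orientation; "contact_force": force on the tool from outside, world axes, zero at the start; "moment": the same for the moment, N m; "grip_width": finger opening in m; "gripper_force": force on a finger pad.
Only numpy, scipy, OpenCV 4.12 (cv2) and the standard library are available. Lean on these libraries where they do the work, as an engineer would, in place of code of your own. Each camera call takes 0.05 s, during which the arm holds its last target. There are 200 camera calls.

## Working session

There is one attempt and no reset: what is moved stays moved. The work goes in short steps, Python scripts to look and compute and a shell command to move; the robot and the scene stay as the last step left them, time stands still between calls to the robot, and variables do not carry over. Pictures are saved under pics/ and viewed, at most 10 in all, crops included, and the job is handed in when it is done.

```bash
mkdir -p pics; python3 - <<'E'
from bench import r
import cv2
for n in("scene","top"):
    cv2.imwrite(f"pics/{n}0.png",r.grab_frame(n))
    c=r.camera_model(n);print(n,{k:(v if not hasattr(v,'tolist') else v.tolist()) for k,v in c.items()})
o=r.get_obs();print(o,r.grip_point_offset)
E
```

```text
scene {'fx': 415.03648324894203, 'fy': 415.03648324894203, 'cx': 318.71275835064904, 'cy': 200.93081015858397, 'distortion': [-0.02992868758170183, 0.0, 0.0, 0.0, 0.0], 'R': [[0.9957071530365403, 0.09247810202559205, -0.003881499402503252], [0.07813296311623583, -0.8622569250058375, -0.5004080688339814], [-0.04962363818327285, 0.4979566205255451, -0.8657809761182292]], 't': [-0.5147810968564374, 0.02530880596507257, 0.9507088758137179]}
top {'fx': 407.3230101206494, 'fy': 407.3230101206494, 'cx': 320.6548433245055, 'cy': 201.39582751930337, 'distortion': [-0.04244277749104161, 0.0, 0.0, 0.0, 0.0], 'R': [[0.003957965109163471, -0.9999883028340797, -0.002780055253284788], [-0.9796364918705369, -0.0033193045021733614, -0.20075190164282075], [0.20074032556459992, 0.003518012597834698, -0.9796381705913564]], 't': [0.023667231725183705, 0.5455302718934941, 0.8878752480251338]}
{'clock': 0.1, 'joints': array([-1.29412613,  0.47775004,  0.02238206,  1.55633671, -0.01152471,
        1.10929557, -0.08306281]), 'qvel': array([-0.00010934, -0.00068632,  0.00093079, -0.00247782,  0.00071896,
        0.00093085,  0.00018584]), 'tau': array([ 3.52066607e-03, -5.97758174e+01,  1.61317728e+00, -2.81951970e+01,
        1.28019287e-02,  5.03222531e-03,  2.53476893e-07]), 'tcp_pos': array([0.25318674, 0.6251487 , 0.23040853]), 'orientation': array([-6.00617976e-01, -3.08343811e+00,  2.58980576e-03]), 'contact_force': array([-0.32137709,  0.38437187,  0.35550491]), 'moment': array([ 0.0166441 ,  0.01920869, -0.01958   ]), 'gripper_force': 0.0, 'grip_width': 0.08575760875202676} 0.0187
```

View pics/scene0.png

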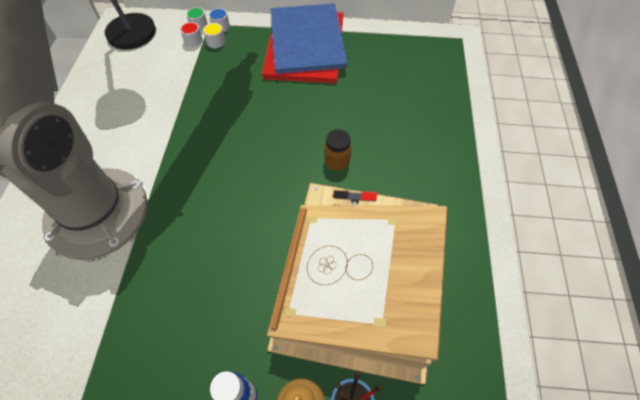

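View pics/top0.png

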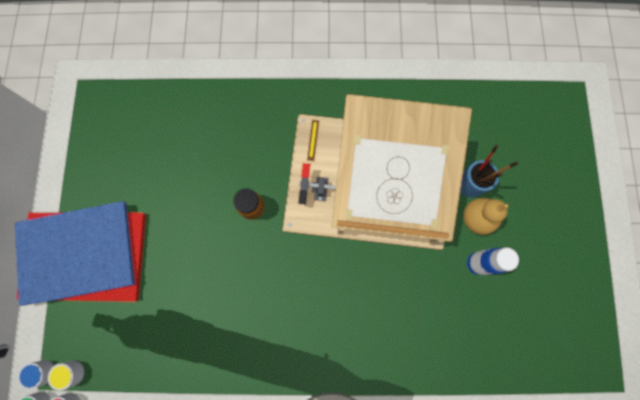

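The scene view shows the lever (black ~(341,195), red ~(369,197)). In the top view red is at ~(306,171), black at ~(304,191), the jar at (248,203), and the board's corners at (347,96), (471,107), (448,235) and (335,226).

```bash
cat > h.py <<'E'
from bench import r
import cv2, numpy as np
from scipy.spatial.transform import Rotation as Ro
def ray(n,p):
    c=r.camera_model(n);K=np.array([[c['fx'],0,c['cx']],[0,c['fy'],c['cy']],[0,0,1]])
    q=cv2.undistortPoints(np.array([[p]],float),K,np.array(c['distortion'],float))[0,0]
    R=np.array(c['R']);return -R.T@np.array(c['t']),R.T@np.array([q[0],q[1],1])
def plane(n,p,z):
    o,d=ray(n,p);return o+d*(z-o[2])/d[2]
def tri(a,b):
    o1,d1=ray('scene',a);o2,d2=ray('top',b)
    s=np.linalg.lstsq(np.c_[d1,-d2],o2-o1,rcond=None)[0]
    A=o1+s[0]*d1;B=o2+s[1]*d2;return (A+B)/2,np.linalg.norm(A-B)
def blob(im,box,red):
    x0,y0,x1,y1=box;c=im[y0:y1,x0:x1].astype(int)
    m=((c[...,2]>120)&(c[...,1]<70)) if red else (c.max(2)<60)&(c[...,1]-c[...,2]<15)
    n,l,st,ce=cv2.connectedComponentsWithStats(m.astype(np.uint8))
    i=1+np.argmax(st[1:,4]);return ce[i]+[x0,y0],st[i]
def state():
    o=r.get_obs();R=Ro.from_rotvec(o['orientation']).as_matrix()
    print('tcp',o['tcp_pos'].round(4),'toolx',R[:,0].round(3),'F',o['contact_force'].round(1),'t',o['clock'])
E
python3 - <<'E'
from h import *
np.set_printoptions(precision=4,suppress=True)
s=cv2.imread('pics/scene0.png');t=cv2.imread('pics/top0.png')
for n,im,bx in(('scene',s,(325,185,385,206)),('top',t,(296,155,313,207))):
    for red,z in((1,.064),(0,.051)):
        p,st=blob(im,bx,red);print(n,red,p,st,plane(n,p,z))
for k,a,b in(('farL',(446,206),(347,96)),('farR',(438,357),(471,107)),('nearL',(304,208),(335,226)),('nearR',(272,328),(448,235))):print(k,*tri(a,b))
print('jar',plane('top',(247,200),.085))
state()
a=cv2.resize(s[175:225,295:395],(800,400),interpolation=2);b=cv2.resize(t[110:240,280:340],(277,600),interpolation=2)
cv2.imwrite('pics/crop.png',np.hstack([a[:, :500],cv2.resize(b,(185,400))]))
E
```

```text
scene 1 [368.1238 195.8952] [ 36   7  15   8 105] [0.6186 0.0609 0.064 ]
scene 0 [340.7703 194.4054] [ 9  7 14  6 74] [0.5597 0.0671 0.051 ]
top 1 [305.4098 170.6066] [ 7 10  6 13 61] [0.6168 0.0615 0.064 ]
top 0 [302.6923 198.1538] [ 5 39  4  8 26] [0.5539 0.0676 0.051 ]
farL [ 0.7435 -0.0282  0.1955] 0.00512116312608935
farR [ 0.7179 -0.2851  0.1982] 0.00230636780205084
nearL [ 0.4846 -0.0045  0.1033] 0.007236143598749722
nearR [ 0.4606 -0.247   0.1155] 0.0003115834484993274
jar [0.542  0.1911 0.085 ]
tcp [0.2532 0.6251 0.2304] toolx [-0.927  0.375 -0.   ] F [-0.3  0.4  0.4] t 0.1
```

View pics/crop.png

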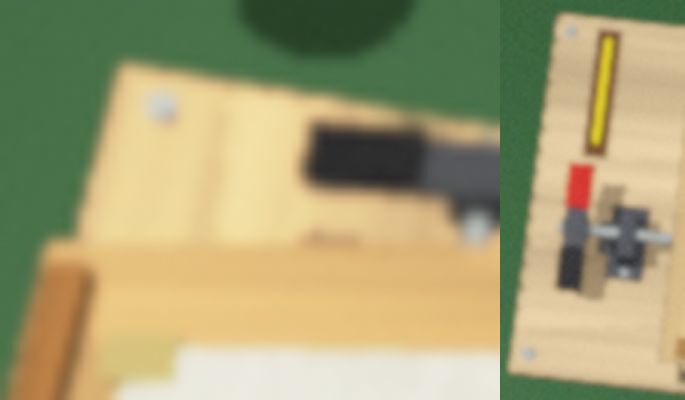

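The crop confirms the lever: black is on the near end, red on the far end at world (0.617, 0.061). The base x axis is about (0.995, -0.10). I'm moving above red with the fingers shut.

```bash
python3 -m crank '[[0.091,-0.141,0,0.12,-1],[0.091,-0.141,0,0.12,-1],[0.091,-0.141,0,0.12,-1],[0.091,-0.141,0,0,-1],[0.091,-0.141,0,0,-1],[0.091,-0.141,0,0,-1],[0.091,-0.141,0,0,-1],[0.091,-0.141,0,0,-1]]' 60
python3 -m crank '[[0.091,-0.141,0,0,-1],[0.091,-0.141,0,0,-1],[0.091,-0.141,0,0,-1],[0.091,-0.141,0,0,-1],[0.091,-0.141,0,0,-1],[0.091,-0.141,0,0,-1],[0.091,-0.141,0,0,-1],[0.091,-0.141,0,0,-1]]'
python3 -m crank '[[0.091,-0.141,0,0,-1],[0.091,-0.141,0,0,-1],[0.091,-0.141,0,0,-1],[0.091,-0.141,0,0,-1],[0,0,0,0,-1],[0,0,0,0,-1],[0,0,0,0,-1]]'
python3 -c "from h import *;state()"
```

```text
clock: 0.77
tcp_pos: [0.3995, 0.3983, 0.231]
orientation: [-0.16, -3.137, 0.001]
contact_force: [0.5, 0.3, 0.0]
grip_width: -0.0002
gripper_force: 0.0
clock: 1.43
tcp_pos: [0.545, 0.1728, 0.2311]
orientation: [-0.16, -3.137, 0.0]
contact_force: [0.5, 0.9, 0.8]
grip_width: -0.0005
gripper_force: 0.0
clock: 2.02
tcp_pos: [0.6169, 0.0621, 0.2307]
orientation: [-0.16, -3.136, -0.0]
contact_force: [-0.3, 1.5, 0.2]
grip_width: -0.0001
gripper_force: 0.0
tcp [0.6169 0.0621 0.2307] toolx [-0.995  0.102  0.001] F [-0.3  1.5  0.2] t 2.0167
```

```bash
python3 -m crank '[[0,0,-0.125,0,-1],[0,0,-0.125,0,-1],[0,0,-0.125,0,-1],[0,0,-0.125,0,-1],[0,0,-0.125,0,-1],[0,0,-0.125,0,-1],[0,0,0,0,-1],[0,0,0,0,-1]]'
python3 -m crank '[[0,0,-0.02,0,-1],[0,0,-0.02,0,-1],[0,0,-0.02,0,-1],[0,0,-0.02,0,-1],[0,0,-0.02,0,-1],[0,0,0,0,-1]]'
python3 -m crank '[[0,0,-0.02,0,-1],[0,0,-0.02,0,-1],[0,0,0,0,-1],[0,0,0,0,-1]]'
```

```text
clock: 2.68
tcp_pos: [0.6159, 0.0631, 0.0804]
orientation: [-0.157, -3.134, 0.0]
contact_force: [0.8, -0.1, 1.2]
grip_width: -0.0001
gripper_force: 0.0
clock: 3.18
tcp_pos: [0.6197, 0.0616, 0.0626]
orientation: [0.161, 3.133, 0.001]
contact_force: [0.0, -1.0, 8.3]
grip_width: -0.0001
gripper_force: 3.9
clock: 3.52
tcp_pos: [0.6192, 0.0615, 0.0543]
orientation: [0.161, 3.134, 0.001]
contact_force: [4.2, -0.4, 4.1]
grip_width: -0.0001
gripper_force: 2.3
```

Contact is good. I'll press a little further, to the stop.

```bash
python3 -m crank '[[0,0,-0.015,0,-1],[0,0,-0.015,0,-1],[0,0,0,0,-1],[0,0,0,0,-1]]'
python3 -m crank '[[0,0,0.06,0,-1],[0,0,0.1,0,-1],[0,0,0.1,0,-1],[0,0,0.15,0,-1],[0,0,0.15,0,-1],[0,0,0.15,0,-1],[0,0,0.15,0,-1],[0,0,0.15,0,-1]]'
python3 -m crank '[[-0.15,0.1,0,0,-1],[-0.15,0.1,0,0,-1],[-0.15,0.1,0,0,-1],[-0.15,0.1,0,0,-1],[0,0,0,0,-1]]'
python3 - <<'E'
from h import *
s=r.grab_frame('scene');t=r.grab_frame('top')
cv2.imwrite('pics/s1.png',s);cv2.imwrite('pics/t1.png',t)
a=cv2.resize(s[170:390,260:460],(545,600),interpolation=2);cv2.imwrite('pics/c1.png',a)
state()
E
```

```text
clock: 3.85
tcp_pos: [0.6197, 0.0616, 0.0529]
orientation: [0.161, 3.133, 0.003]
contact_force: [-9.4, -1.5, 42.2]
grip_width: 0.0001
gripper_force: 19.7
clock: 4.52
tcp_pos: [0.6161, 0.0616, 0.2501]
orientation: [-0.16, -3.135, 0.0]
contact_force: [0.5, 0.3, -0.6]
grip_width: -0.0001
gripper_force: 0.0
clock: 4.93
tcp_pos: [0.4909, 0.146, 0.2484]
orientation: [-0.148, -3.132, -0.001]
contact_force: [-0.3, 0.3, -0.2]
grip_width: -0.0001
gripper_force: 0.0
tcp [0.4957 0.1425 0.2491] toolx [-0.995  0.099  0.001] F [-0.1 -0.8 -0.9] t 5.0333
```

View pics/c1.png

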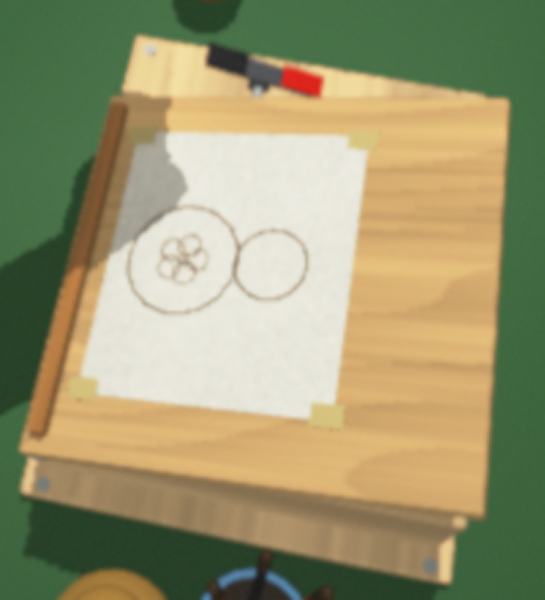

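View pics/t1.png

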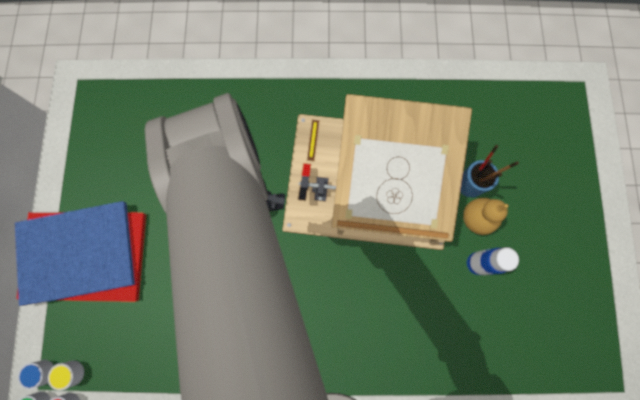

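The lever has flipped: red is now down, and it reached its stop at 42 N. The board hasn't moved and the loose items are where they were. I'm moving to above the push point at about (0.684, -0.151).

```bash
python3 -m crank '[[0.094,-0.146,0,0,-1],[0.094,-0.146,0,0,-1],[0.094,-0.146,0,0,-1],[0.094,-0.146,0,0,-1],[0.094,-0.146,0,0,-1],[0.094,-0.146,0,0,-1],[0.094,-0.146,0,0,-1],[0.094,-0.146,0,0,-1]]'
python3 -m crank '[[0.094,-0.146,0,0,-1],[0.094,-0.146,0,0,-1],[0,0,-0.1,0,-1],[0,0,-0.1,0,-1],[0,0,-0.05,0,-1],[0,0,-0.03,0,-1],[0,0,0,0,-1],[0,0,0,0,-1]]'
python3 -m crank '[[0,0,-0.015,0,-1],[0,0,-0.015,0,-1],[0,0,-0.015,0,-1],[0,0,-0.015,0,-1],[0,0,-0.015,0,-1],[0,0,-0.015,0,-1]]'
```

```text
clock: 5.7
tcp_pos: [0.6485, -0.0953, 0.2487]
orientation: [-0.163, -3.136, 0.001]
contact_force: [0.3, 0.1, 0.9]
grip_width: -0.0002
gripper_force: 0.0
clock: 6.37
tcp_pos: [0.6856, -0.1503, 0.1937]
orientation: [0.16, 3.137, -0.0]
contact_force: [-0.4, 0.1, 1.4]
grip_width: -0.0003
gripper_force: 0.0
clock: 6.87
tcp_pos: [0.6861, -0.1504, 0.1759]
orientation: [0.16, 3.136, -0.0]
contact_force: [0.4, 0.1, 3.3]
grip_width: -0.0003
gripper_force: 1.3
```

```bash
python3 -m crank '[[0,0,-0.013,0,-1],[0,0,-0.013,0,-1],[0,0,-0.013,0,-1],[0,0,-0.013,0,-1],[0,0,-0.013,0,-1],[0,0,-0.013,0,-1],[0,0,-0.013,0,-1],[0,0,-0.013,0,-1]]'
```

```text
clock: 7.53
tcp_pos: [0.6854, -0.1503, 0.1542]
orientation: [-0.16, -3.137, -0.0]
contact_force: [1.2, -0.3, 2.4]
grip_width: 0.0002
gripper_force: 1.2
```

Force is low and steady, so the board is sinking. I'll keep going.

```bash
python3 -m crank '[[0,0,-0.013,0,-1],[0,0,-0.013,0,-1],[0,0,-0.013,0,-1],[0,0,-0.013,0,-1],[0,0,-0.013,0,-1],[0,0,-0.013,0,-1],[0,0,-0.013,0,-1],[0,0,-0.013,0,-1]]'
python3 -m crank '[[0,0,-0.012,0,-1],[0,0,-0.012,0,-1],[0,0,-0.012,0,-1],[0,0,-0.012,0,-1],[0,0,-0.01,0,-1],[0,0,-0.01,0,-1],[0,0,-0.01,0,-1]]'
```

```text
clock: 8.2
tcp_pos: [0.6854, -0.1503, 0.1335]
orientation: [0.16, 3.137, -0.0]
contact_force: [1.6, 0.3, 2.9]
grip_width: 0.0002
gripper_force: 1.2
clock: 8.78
tcp_pos: [0.6854, -0.1503, 0.1179]
orientation: [0.16, 3.137, 0.0]
contact_force: [2.4, 0.5, 1.8]
grip_width: -0.0003
gripper_force: 1.2
```

```bash
python3 -m crank '[[0,0,-0.008,0,-1],[0,0,-0.008,0,-1],[0,0,-0.008,0,-1],[0,0,-0.008,0,-1],[0,0,0,0,-1]]'
python3 -m crank '[[0,0,-0.006,0,-1],[0,0,-0.006,0,-1],[0,0,0,0,-1],[0,0,0,0,-1]]'
```

```text
clock: 9.2
tcp_pos: [0.685, -0.1503, 0.1112]
orientation: [-0.16, -3.137, -0.0]
contact_force: [1.0, 0.0, 0.7]
grip_width: 0.0001
gripper_force: 0.4
clock: 9.53
tcp_pos: [0.6851, -0.1503, 0.1101]
orientation: [-0.16, -3.137, -0.001]
contact_force: [-1.5, 0.6, 8.5]
grip_width: 0.0003
gripper_force: 4.0
```

```bash
python3 -m crank '[[0,0,-0.006,0,-1],[0,0,-0.004,0,-1],[0,0,0,0,-1],[0,0,0,0,-1]]'
python3 -m crank '[[0,0,0.03,0,-1],[0,0,0.1,0,-1],[0,0,0.15,0,-1],[0,0,0.15,0,-1],[0,0,0.15,0,-1],[0,0,0,0,-1]]'
python3 -m crank '[[-0.085,0.136,0,0,-1],[-0.085,0.136,0,0,-1],[-0.085,0.136,0,0,-1],[-0.085,0.136,0,0,-1],[-0.085,0.136,0,0,-1],[-0.085,0.136,0,0,-1],[-0.085,0.136,0,0,-1],[-0.085,0.136,0,0,-1]]'
python3 -m crank '[[0,0,0,0,-1],[0,0,0,0,-1]]'
python3 - <<'E'
from h import *
s=r.grab_frame('scene');cv2.imwrite('pics/s2.png',s)
cv2.imwrite('pics/c2.png',cv2.resize(s[150:390,240:480],(600,600),interpolation=2))
state()
E
```

```text
clock: 9.87
tcp_pos: [0.6851, -0.1503, 0.11]
orientation: [-0.161, -3.137, -0.001]
contact_force: [-7.3, 1.6, 20.0]
grip_width: 0.0004
gripper_force: 9.7
clock: 10.37
tcp_pos: [0.6879, -0.1514, 0.2299]
orientation: [0.161, 3.129, -0.001]
contact_force: [0.5, -0.3, 1.4]
grip_width: -0.0001
gripper_force: 0.0
clock: 11.03
tcp_pos: [0.5475, 0.0682, 0.2226]
orientation: [-0.16, -3.136, 0.001]
contact_force: [0.5, 0.5, 0.2]
grip_width: 0.0
gripper_force: 0.0
clock: 11.2
tcp_pos: [0.5479, 0.0692, 0.2228]
orientation: [-0.154, -3.136, -0.0]
contact_force: [-0.4, -1.0, -0.0]
grip_width: -0.0001
gripper_force: 0.0
tcp [0.5488 0.0674 0.223 ] toolx [-0.995  0.101  0.001] F [-0.4 -0.9  0.2] t 11.25
```

View pics/c2.png

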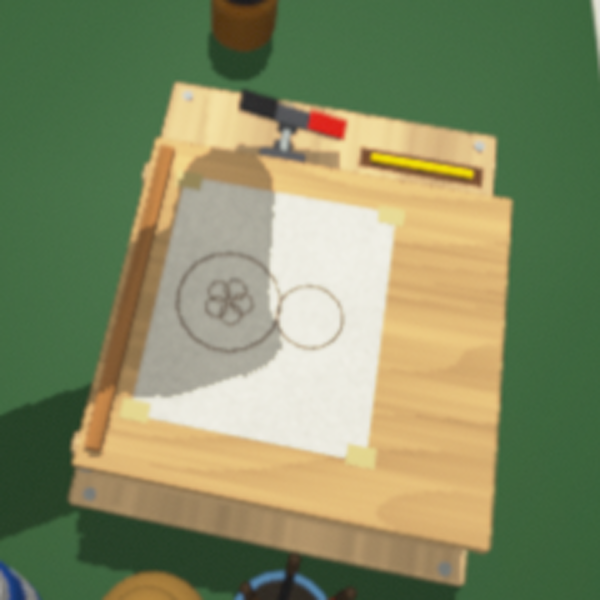

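The board is flat, the lever is still thrown off (red down), and the loose items are standing. I'm over the black pad now, so I'll press it.

```bash
python3 -m crank '[[0,0,-0.12,0,-1],[0,0,-0.12,0,-1],[0,0,-0.12,0,-1],[0,0,-0.12,0,-1],[0,0,-0.12,0,-1],[0,0,-0.12,0,-1],[0,0,0,0,-1],[0,0,0,0,-1]]'
python3 -m crank '[[0,0,-0.02,0,-1],[0,0,-0.02,0,-1],[0,0,-0.02,0,-1],[0,0,-0.02,0,-1],[0,0,-0.02,0,-1],[0,0,0,0,-1]]'
python3 -m crank '[[0,0,-0.02,0,-1],[0,0,-0.02,0,-1],[0,0,0,0,-1],[0,0,0,0,-1]]'
```

```text
clock: 11.92
tcp_pos: [0.5488, 0.0655, 0.0784]
orientation: [-0.163, -3.134, 0.003]
contact_force: [-0.0, -0.4, -0.0]
grip_width: -0.0003
gripper_force: 0.0
clock: 12.42
tcp_pos: [0.5484, 0.0674, 0.0594]
orientation: [-0.16, -3.136, -0.0]
contact_force: [-1.9, 0.6, 3.6]
grip_width: -0.0004
gripper_force: 2.0
clock: 12.75
tcp_pos: [0.5499, 0.0674, 0.0516]
orientation: [0.16, 3.137, 0.001]
contact_force: [-1.4, -0.3, 3.0]
grip_width: 0.0001
gripper_force: 1.4
```

```bash
python3 -m crank '[[0,0,-0.01,0,-1],[0,0,-0.01,0,-1],[0,0,0,0,-1],[0,0,0,0,-1]]'
python3 -m crank '[[0,0,0.06,0,-1],[0,0,0.1,0,-1],[0,0,0.15,0,-1],[0,0,0.15,0,-1],[0,0,0.15,0,-1],[0,0,0.15,0,-1],[0,0,0.15,0,-1],[0,0,0,0,-1]]'
python3 -m crank '[[-0.06,0.15,0,0,-1],[-0.06,0.15,0,0,-1],[-0.06,0.15,0,0,-1],[-0.06,0.15,0,0,-1],[-0.06,0.15,0,0,-1],[0,0,0,0,-1],[0,0,0,0,-1]]'
python3 - <<'E'
from h import *
s=r.grab_frame('scene');cv2.imwrite('pics/s3.png',s)
cv2.imwrite('pics/c3.png',cv2.resize(s[150:390,200:480],(700,600),interpolation=2))
t=r.grab_frame('top');cv2.imwrite('pics/t3.png',t)
state()
E
```

```text
clock: 13.08
tcp_pos: [0.5502, 0.0675, 0.0504]
orientation: [0.161, 3.136, 0.002]
contact_force: [-10.1, -0.2, 34.3]
grip_width: -0.0001
gripper_force: 17.8
clock: 13.75
tcp_pos: [0.5531, 0.0675, 0.2355]
orientation: [0.161, 3.127, 0.005]
contact_force: [1.0, -0.0, 0.5]
grip_width: 0.0005
gripper_force: 0.0
clock: 14.33
tcp_pos: [0.4885, 0.2193, 0.2289]
orientation: [-0.153, -3.138, -0.0]
contact_force: [-0.1, -1.1, 0.1]
grip_width: -0.0002
gripper_force: 0.0
tcp [0.4898 0.2163 0.229 ] toolx [-0.995  0.103 -0.   ] F [ 0.5 -0.4 -0.3] t 14.4333
```

View pics/c3.png

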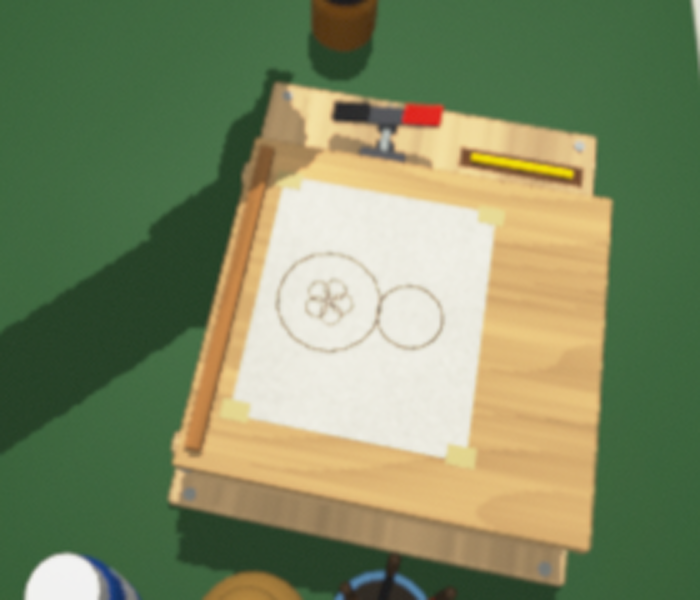

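View pics/t3.png

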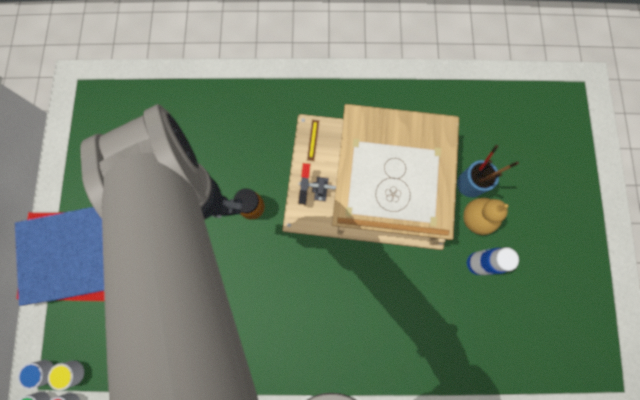

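The lever is back in its first position (black down, red up at ~(369,196)), the board is flat, all the loose items are where they were, and the arm is clear.

```bash
python3 -c "from bench import r;print(r.hand_in())"
```

```text
the job is handed in; nothing more can be done
None
```

The job is handed in at about 14 s: the pawl was thrown clear, the board was pushed gently down flat, the pawl is back in the teeth, and the gourd, jar, can and brush pot look unmoved in the last pictures.

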